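Hook up the drop guard of the sample press

TASK

Open the sample press: lift its clear drop guard by the red knob on the slotted bar, swing the bar to the right so that the steel peg goes into its side slot, and lower it until the peg sits at the top of the slot's pocket and the guard hangs there by itself. Do not let the guard drop, and leave the sample dish in the press and the things on the bench where they are.

Things in the scene. Friction and masses are not known exactly. Their poses are not given: they have to be found in the camera images.
- press: small grey bench press, fixed: base 200 x 240 mm, 204 mm high at the ram's knob. Origin on the bench, mid-width, 125 mm behind the base's front edge; x to the back of the press, y to its left seen from the front (the robot's side), z up. Two upright aluminium guides at its front, 103 mm either side of the middle: left 190, right 262 mm high.
- guard: clear plastic drop guard with yellow edges, 190 x 122 mm, sliding straight up in the guides, 80 mm before the press origin. Origin: middle of its lower edge; axes as the press. Fully down it is 20 mm above the bench; it can rise 105 mm to a stop. It slides almost freely and with the bar weighs 4 to 8 N: let go, it falls.
- knob (a point): centre of the red knob on top of the bar: a cylinder 26 mm across, 30 mm long front to back; pinched front to back from above, the bar can swing in the grip. Axes are the bar's: z from pin to knob, 185 mm; x as the press x. Bar: aluminium, 8 mm thick, 40 mm wide up to 150 mm from the pin, then 18 mm.
- bar_pin (a point): centre of the hinge pin joining bar and guard, 35 mm above the guard's lower edge, mid-width, 105 mm before the press origin. Axes are the bar's. The bar swings sideways only, in the plane of the guard, from 0.25 rad left to 0.5 rad right of upright, with slight friction; at first it leans left, clear of the peg.
- slot_mouth (a point): middle of the mouth of the bar's slot, in its right edge (20 mm from the centre line), 94.5 mm from the pin; bar's axes. The mouth is 19 mm high (85 to 104 mm from the pin) and runs in to 6 mm left of the centre line. With the mouth level with the peg, the bar swings to about 0.37 rad right; at other heights its edge stops on the peg at about 0.1 rad.
- pocket_roof (a point): middle of the roof of the slot's pocket, 122 mm from the pin, 1 mm right of the bar's centre line; bar's axes. The pocket, 14 mm wide, rises from the mouth's inner end behind a round-ended lip. Hooked, the peg is under this roof, the bar leans about 0.3 rad right and the guard hangs 40 to 70 mm above its lowest place. Bar and peg are greased.
- peg_lowest (a point): fixed point of the press: where the peg's axis crosses the bar's plane if the peg is at its LOWEST, 206.5 mm above the bench, 35 mm right of mid-width. The steel peg, 10 mm thick, level, pointing to the front, is on a black carriage clamped to the right guide and does not give way. Its height was set by the last user and is not reported: 0 to 30 mm above this point.
- dish_1: aluminium moisture dish, 64 mm across and 21 mm high, on the bed of the press behind the guard; origin under its centre; to be left alone
- forceps: steel forceps, 149 mm long, lying on the bench in front of the press; origin under the middle; to be left alone
- clip_box: blue box with clear lid, 82 x 172 x 50 mm, on the bench to the right; origin under the middle; to be left alone
- tape_clear: roll of brown tape, 96 mm across, 48 mm high, on the bench to the right; origin under the middle; to be left alone
- dish_3: empty moisture dish, 64 mm across, 21 mm high, on the bench to the left; origin under the middle; to be left alone
- dish_0: lidded moisture dish, 68 mm across, 24 mm high, on the bench to the left; origin under the middle; to be left alone
- marker_a: red and white marker, 135 mm long, on the bench to the left; origin under the middle; to be left alone

How it is judged:
On the way:
1. the guard has been lifted at least 30 mm (z of guard in the frame of press above 0.05 m), for 0.2 s.
At the end, for the whole second after the job is handed in: The guard hangs still by itself, its lower edge 52 to 96 mm above the bench, with the bar leaning 0.27 to 0.36 rad to the right, which it does only with the peg in the pocket (z of guard in the frame of press between 0.052 and 0.096 m and y of knob in the frame of press below 0 m and angle between the z axis of knob and the z axis of press, either way round between 0.27 and 0.36 rad and linear speed of guard below 0.01 m/s); the robot touches nothing.
It fails at once if the guard falls freely (faster than 0.4 m/s while the fingers do not hold it) (linear speed of guard above 0.4 m/s and contact force between the fingers and guard below 0.3 N).
It fails at once if the dish in the press is moved more than 15 mm (distance of dish_1 from where it was at the start of the episode above 0.015 m).
It fails at once if a loose thing on the bench is moved more than 30 mm (distance of any of forceps, clip_box, tape_clear, dish_3, dish_0, marker_a from where it was at the start of the episode above 0.03 m).
It also fails if it takes over 51 s, if anything falls off the work surface, if the arm or the gripper's body presses on something with over 40 N, if the wrist force passes 120 N, or if a joint passes its speed limit or range.

ROBOT

A 6-joint arm with a two-finger parallel gripper is mounted at the origin on a cart in front of the work surface, level with it; the furniture and walls round the work are solid. World frame = base frame: x ahead of the robot, y to its left, z up, the work surface at z = 0. Lengths are in m, angles in rad, forces in N, time in s.
With the tool pointing down it reaches from about 0.375 to 0.9 m from the base axis. Payload 3.1 kg.
Tool frame: the origin (TCP) lies between the finger pads; the fingertips stand manip.nose_length ahead of it and the grasp point (between the pads) lies 5 mm behind it (manip.nose_length is the distance from the TCP to the fingertips, in m); z points along the fingers, y is the line along which they close (so a half turn about z gives the same grasp; the last joint's range is limited). The gripper opens to 85 mm and grips with 20 to 120 N. Pads are 22 mm wide; open, the fingers measure 114 mm over their backs; the gripper's body (76 mm by 85 mm) begins 54 mm behind the grasp point. The pads swing forward as they close: fully open they stand 13 mm farther back than shut.
Start: joints at [-1.522, 0.527, 1.433, -0, 1.181, -0.178], TCP at [0.141, -0.609, 0.208] pointing down, gripper open.
Joint ranges: [-3.08, 3.08], [-0.75, 2.2], [0.22, 2.44], [-1.43, 4.57], [0, 2.65], [-2.85, 2.85]. Speed limits (rad/s): [2.79, 2.79, 3.14, 3.14, 3.14, 3.14].

INTERFACE

Orientations are given as a unit quaternion [x, y, z, w].
In Python, from station import monitor, eyes, job, manip gives the robot as it stands.
- The arm moves only by the shell command python3 -m pendant 'ROWS' [FORCE]. ROWS is JSON, a list that holds one entry, the list of rows, each a list of 7 numbers: the shift along the tool's x, y, z as a fraction of full scale, then the turn, a rotation vector about the tool's x, y, z as a fraction of full scale, then the opening, from 0 (shut) to 1 (fully open). A call has 1 to 20 rows; each row shifts and turns the commanded pose from where the row before left it, along the tool's axes as they then stand; what a row does not reach is not made up. Full scale, the value 1, is 800 mm for a shift and 0.12 rad for a turn. A row lasts 1/10 s, in which the tool goes at most 50 mm and 8.59 degrees, less where a joint would pass 70% of its speed; a pose out of reach is approached as far as the arm can. A call with a number of a shift or a turn outside -1 to 1 is refused whole. A call with a gripper value outside its range is refused whole. The fingers move at their own pace and stop on an object; FORCE is the grip in N (left out, the last holds). Time passes only in rows, so rows that do not move let the fingers close. It gives the time, the measured TCP pose, the force, the opening and the grip force at its end, in the units of the state.
- monitor.sense(): the state, without advancing time (a new reading comes with each control period).
- eyes.snapshot(name): name is "scene" or "top" or "wrist"; returns a dict with "pixels" (384x512x3 uint8, red, green, blue), "depth" (384x512 float32, m along the optical axis (not along the pixel's ray), 0 where there is no reading), "intrinsics" (3x3 intrinsics, pixels), "k1" (the pictures are not rectified: a ray, as slopes to the right and down, at radius r is drawn at 1 + k1 r^2 times it, then the intrinsics apply), "eye" and "attitude" of the camera in the world. Camera axes: x right, y down, z forward; pixel columns grow to the right and rows downward; lengths in m; the calibration is good to about 2 mm. A picture is of the moment at which its call begins.
- job.sign_off(): hands the job in; it is judged then, once.
The state is a dict: "t": time; "q": joint angles; "qd": joint speeds; "tau": joint torques, N m; "tcp_pos": TCP position; "tool_rot": TCP orientation; "force": force on the tool from outside, world axes, zero at the start; "ft_torque": the same for the moment, N m; "finger_gap": opening from 0.0 (shut) to 1.0 (fully open); "gripper_force": force on a finger pad.
Only numpy, scipy, OpenCV 4.12 (cv2) and the standard library are available. Lean on these libraries where they do the work, as an engineer would, in place of code of your own. Each camera call takes 0.05 s, during which the arm holds its last target. There are 200 camera calls.

## Working session

There is one attempt and no reset: what is moved stays moved. The work goes in short steps, Python scripts to look and compute and a shell command to move; the robot and the scene stay as the last step left them, time stands still between calls to the robot, and variables do not carry over. Pictures are saved under pics/ and viewed, at most 10 in all, crops included, and the job is handed in when it is done.

```bash
ls; mkdir -p pics; cat > h.py <<'E'
import numpy as np, cv2
from scipy.spatial.transform import Rotation as R
from station import monitor, eyes, job, manip
def att(s):
    a=np.array(s["attitude"],float)
    return a if a.shape==(3,3) else R.from_quat(a).as_matrix()
def ray(s,u,v):
    K=np.array(s["intrinsics"]); d=np.array([(u-K[0,2])/K[0,0],(v-K[1,2])/K[1,1]])
    x=d.copy()
    for _ in range(20): x=d/(1+s["k1"]*(x@x))
    w=att(s)@np.array([x[0],x[1],1.]); return np.array(s["eye"],float),w
def dep(s,u,v):  # point by depth
    e,w=ray(s,u,v); return e+w*s["depth"][int(round(v)),int(round(u))]
def onplane(s,u,v,n,c):
    e,w=ray(s,u,v); n=np.array(n,float); return e+w*((c-n@e)/(n@w))
def save(s,name,f=1):
    im=cv2.cvtColor(np.asarray(s["pixels"]),cv2.COLOR_RGB2BGR)
    cv2.imwrite("pics/"+name,cv2.resize(im,None,fx=f,fy=f) if f!=1 else im)
E
python3 - <<'E'
from h import *
import pickle
for n in("scene","top"):
    s=eyes.snapshot(n); save(s,n+"0.png",1.5); pickle.dump(s,open(n+"0.pkl","wb"))
    print(n,s["eye"],att(s).round(3).tolist(),s["k1"],s["intrinsics"])
print(manip.nose_length, monitor.sense())
E
```

```text
pics
scene [-0.2448417   0.69269001  0.93223622] [[-0.621, -0.472, 0.626], [-0.783, 0.357, -0.509], [0.017, -0.806, -0.591]] -0.06528535841104958 [[414.90987847   0.         247.92433987]
 [  0.         414.90987847 184.09177864]
 [  0.           0.           1.        ]]
top [0.32164655 0.03880178 1.46796671] [[0.004, -0.987, 0.16], [-1.0, -0.007, -0.016], [0.016, -0.16, -0.987]] -0.17403349217916808 [[458.21136483   0.         249.82366935]
 [  0.         458.21136483 195.66167155]
 [  0.           0.           1.        ]]
0.014 {'t': 0.1, 'q': array([-1.52250856e+00,  5.28389288e-01,  1.43380849e+00, -1.83771728e-05,
        1.18136705e+00, -1.78500699e-01]), 'qd': array([ 0.00028256, -0.00314389, -0.00090182, -0.00037067, -0.0007227 ,
        0.00094252]), 'tau': array([ 6.36422158e-06, -4.43304384e+01, -1.78587055e+01, -1.63128616e-04,
        3.91778580e-03, -2.34244901e-06]), 'tcp_pos': array([ 0.14051951, -0.60828172,  0.2071107 ]), 'tool_rot': array([ 9.93576881e-01,  1.13154801e-01,  5.56762029e-05, -9.84551595e-04]), 'force': array([-0.29130197,  0.70755713,  0.58821756]), 'ft_torque': array([0.04952214, 0.04435418, 0.0763562 ]), 'gripper_force': 0.0, 'finger_gap': 0.9989156355765243}
```

View pics/scene0.png

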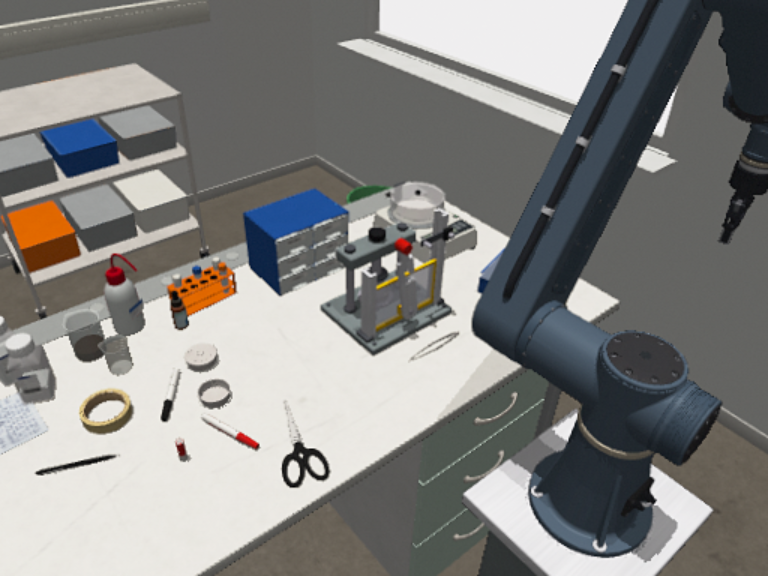

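View pics/top0.png

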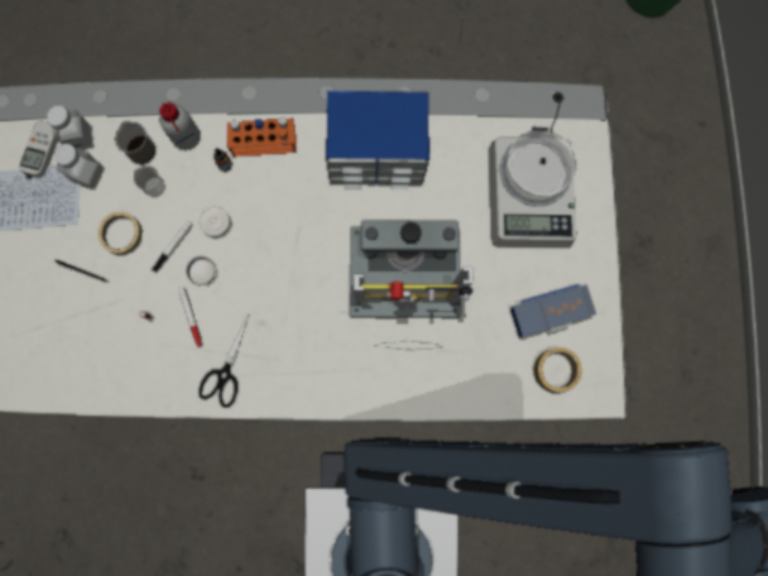

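The scene view shows the press at about (390,280), with the red knob at (403,245) and the peg carriage at (437,238). The top view shows the knob at (397,290), left guide at (358,283), right guide and carriage at (466,285), and the peg near (431,294). I'll zoom in and triangulate.

```bash
python3 - <<'E'
from h import *
import pickle
S={n:pickle.load(open(n+"0.pkl","rb")) for n in("scene","top")}
def red(s,x0,x1,y0,y1):
    p=np.asarray(s["pixels"]).astype(int); m=(p[...,0]>120)&(p[...,1]<60)&(p[...,2]<60)
    k=np.zeros_like(m);k[y0:y1,x0:x1]=1; ys,xs=np.nonzero(m&k); return xs.mean(),ys.mean(),len(xs)
a=red(S["scene"],250,290,145,185); b=red(S["top"],250,280,180,210); print(a,b)
e1,w1=ray(S["scene"],*a[:2]);e2,w2=ray(S["top"],*b[:2])
w1/=np.linalg.norm(w1);w2/=np.linalg.norm(w2)
t=np.linalg.lstsq(np.c_[w1,-w2],e2-e1,rcond=None)[0]; p,q=e1+t[0]*w1,e2+t[1]*w2
print("knob",p,q)
print("depth", dep(S["scene"],*a[:2]),dep(S["top"],*b[:2]))
# base edges: yellow edge of guard in top & base mask
s=S["top"];D=s["depth"];P=np.asarray(s["pixels"])
H=np.zeros((384,512));X=np.zeros((384,512,3))
for v in range(140,220):
  for u in range(225,325): X[v,u]=dep(s,u,v)
np.save("X.npy",X)
z=X[...,2]; reg=np.zeros(z.shape,bool);reg[140:220,228:318]=1
base=reg&(z>.008)&(z<.05)
print("base z",np.percentile(z[base],[5,25,50,75,95]))
c,_=cv2.findContours((reg&(z>.008)).astype(np.uint8),cv2.RETR_EXTERNAL,cv2.CHAIN_APPROX_NONE)
c=max(c,key=cv2.contourArea); print(cv2.minAreaRect(c),cv2.boundingRect(c))
A=np.vstack([np.asarray(S["top"]["pixels"])[140:220,220:330]])
cv2.imwrite("pics/c1.png",cv2.vconcat([cv2.resize(A[:,:,::-1],(770,560),interpolation=cv2.INTER_CUBIC)]))
B=np.asarray(S["scene"]["pixels"])[125:240,205:325]
cv2.imwrite("pics/c2.png",cv2.resize(B[:,:,::-1],(600,575),interpolation=cv2.INTER_CUBIC))
E
```

```text
(np.float64(268.1), np.float64(162.08), 50) (np.float64(264.0), np.float64(193.0), 63)
knob [ 0.53113762 -0.01546954  0.24723202] [ 0.52775674 -0.01877288  0.24681713]
depth [ 0.52926637 -0.01376184  0.24888389] [ 0.52672983 -0.01848602  0.25290134]
base z [0.01216031 0.01552747 0.01803653 0.0210901  0.02940859]
((273.0, 178.5), (65.0, 82.0), 90.0) (232, 146, 83, 66)
```

View pics/c1.png

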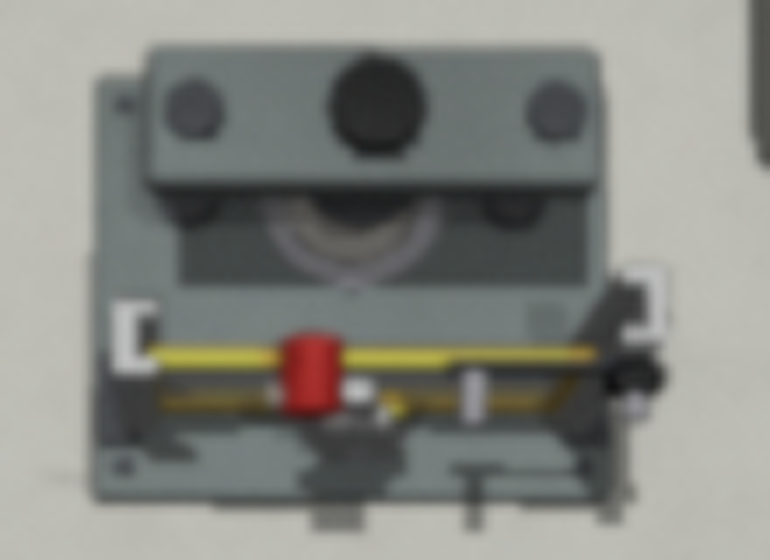

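View pics/c2.png

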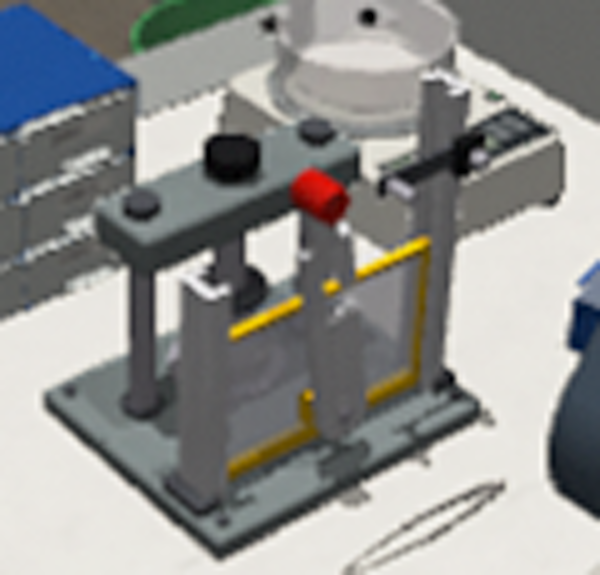

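```bash
python3 - <<'E'
from h import *
import pickle
S={n:pickle.load(open(n+"0.pkl","rb")) for n in("scene","top")}
s=S["top"];X=np.load("X.npy");P=np.asarray(s["pixels"]).astype(int)
t=lambda x,y:(220+(x+.5)/7-.5,140+(y+.5)/7-.5)
c=lambda x,y:(205+(x+.5)/5-.5,125+(y+.5)/5-.5)
n=[0,0,1]
for nm,p in dict(FL=(95,498),FR=(606,498),BL=(95,78)).items(): print(nm,onplane(s,*t(*p),n,.019))
print("scene FL",onplane(S["scene"],*c(222,550),n,.019),"FR",onplane(S["scene"],*c(482,408),n,.019),"BL",onplane(S["scene"],*c(46,398),n,.019))
print("Lguide",onplane(s,*t(135,338),n,.190),"Rguide",onplane(s,*t(643,303),n,.262))
print("ylw guard top edge L/R",onplane(s,*t(152,357),n,.142),onplane(s,*t(595,353),n,.142))
for a in ((474,372),(474,395),(474,418)):print("peg top ray z=.22",onplane(s,*t(*a),n,.22),dep(s,*t(*a)))
for a in ((385,184),(400,187),(408,190)):print("peg scene depth",dep(S["scene"],*c(*a)),onplane(S["scene"],*c(*a),[1,0,0],.53))
print("knob x const",onplane(s,264,193,n,.247))
E
```

```text
FL [0.50825914 0.06889488 0.019     ]
FR [ 0.50967207 -0.16465952  0.019     ]
BL [0.70530969 0.07099883 0.019     ]
scene FL [0.5054929 0.07326   0.019    ] FR [ 0.50757559 -0.16026985  0.019     ] BL [0.7003389  0.07493643 0.019     ]
Lguide [0.55160874 0.04981927 0.19      ] Rguide [ 0.55384856 -0.14604341  0.262     ]
ylw guard top edge L/R [0.5521993  0.04303385 0.142     ] [ 0.55530982 -0.1436366   0.142     ]
peg top ray z=.22 [ 0.53355815 -0.08460955  0.22      ] [ 0.53248246 -0.0839831   0.22633483]
peg top ray z=.22 [ 0.52433906 -0.0845284   0.22      ] [ 0.52383123 -0.08421941  0.22312665]
peg top ray z=.22 [ 0.51514144 -0.08444931  0.22      ] [ 0.51391405 -0.0836675   0.22791619]
peg scene depth [ 0.53810726 -0.07898465  0.22114852] [ 0.53       -0.07099413  0.22851167]
peg scene depth [ 0.52915684 -0.08349808  0.22181013] [ 0.53       -0.08434362  0.22103623]
peg scene depth [ 0.52192571 -0.08349224  0.22336363] [ 0.53       -0.09166566  0.21589899]
knob x const [ 0.52772588 -0.01876426  0.247     ]
```

Everything fits: press mid-line y ≈ -0.048, bar plane x ≈ 0.528, knob ≈ (0.528, -0.017, 0.237), and peg axis z ≈ 0.219. Next I'll turn the tool so that tool y = world +x while rising.

```bash
python3 -m pendant '[[[0,0,-0.0115,0,0,-0.933,1],[0,0,-0.0115,0,0,-0.933,1],[0,0,-0.0115,0,0,-0.933,1],[0,0,-0.0115,0,0,-0.933,1],[0,0,-0.0115,0,0,-0.933,1],[0,0,-0.0115,0,0,-0.933,1],[0,0,-0.0115,0,0,-0.933,1],[0,0,-0.0115,0,0,-0.933,1],[0,0,-0.0115,0,0,-0.933,1],[0,0,-0.0115,0,0,-0.933,1],[0,0,-0.0115,0,0,-0.933,1],[0,0,-0.0115,0,0,-0.933,1],[0,0,0,0,0,0,1]]]'
```

```text
t: 1.4
tcp_pos: [0.1406, -0.6095, 0.3193]
tool_rot: [0.707, 0.707, -0.001, 0.001]
force: [-0.2, -0.3, -0.2]
finger_gap: 0.997
gripper_force: 0.0
```

```bash
python3 -m pendant '[[[0.039,0.0255,0,0,0,0,1],[0.039,0.0255,0,0,0,0,1],[0.039,0.0255,0,0,0,0,1],[0.039,0.0255,0,0,0,0,1],[0.039,0.0255,0,0,0,0,1],[0.039,0.0255,0,0,0,0,1],[0.039,0.0255,0,0,0,0,1],[0.039,0.0255,0,0,0,0,1],[0.039,0.0255,0,0,0,0,1],[0.039,0.0255,0,0,0,0,1],[0.039,0.0255,0,0,0,0,1],[0.039,0.0255,0,0,0,0,1],[0.039,0.0255,0,0,0,0,1],[0.039,0.0255,0,0,0,0,1],[0.039,0.0255,0,0,0,0,1],[0.039,0.0255,0,0,0,0,1],[0.039,0.0255,0,0,0,0,1],[0.039,0.0255,0,0,0,0,1],[0.039,0.0255,0,0,0,0,1],[0,0,0,0,0,0,1]]]' && python3 - <<'E'
from h import *
import pickle
s=eyes.snapshot("wrist"); save(s,"w1.png",1.5); pickle.dump(s,open("w1.pkl","wb")); print(s["eye"],att(s).round(3).tolist())
E
```

```text
t: 3.4
tcp_pos: [0.5298, -0.0129, 0.3175]
tool_rot: [0.706, 0.708, 0.001, -0.001]
force: [-1.2, -0.3, -0.3]
finger_gap: 0.997
gripper_force: 0.0
[0.53099793 0.05825287 0.48371117] [[1.0, 0.001, -0.0], [0.001, -0.961, -0.278], [-0.0, 0.278, -0.961]]
```

View pics/w1.png

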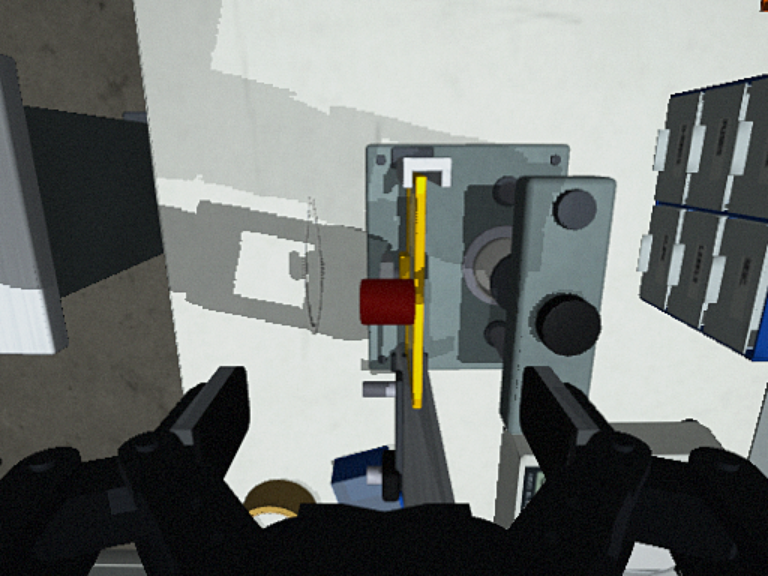

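The wrist view shows the red knob at (388,302) and the peg at (379,389), its free end left. Measure both.

```bash
python3 - <<'E'
from h import *
import pickle
s=pickle.load(open("w1.pkl","rb"));p=np.asarray(s["pixels"]).astype(int)
m=(p[...,0]>70)&(p[...,1]<40)&(p[...,2]<40); m[:180]=0;m[230:]=0;m[:,:225]=0;m[:,300:]=0
ys,xs=np.nonzero(m);print("red bbox",xs.min(),xs.max(),ys.min(),ys.max())
Z=np.array([dep(s,x,y) for x,y in zip(xs,ys)]);print("knob pts pct",np.percentile(Z,[2,50,98],axis=0).round(4).tolist())
for u,v in [(xs.min()-.5,ys.mean()),(xs.max()+.5,ys.mean()),(xs.mean(),ys.min()-.5),(xs.mean(),ys.max()+.5)]: print(onplane(s,u,v,[0,0,1],.237).round(4))
for v in range(251,267): print(v,p[v,250].tolist(),p[v,246].tolist(),dep(s,250,v).round(4))
# triangulate peg with top view
t=pickle.load(open("top0.pkl","rb"))
g=cv2.cvtColor(np.asarray(t["pixels"]),cv2.COLOR_RGB2GRAY); print(g[190:203,282:294])
E
```

```text
red bbox 240 276 190 216
knob pts pct [[0.5182, -0.0276, 0.245], [0.5326, -0.0169, 0.2495], [0.5462, -0.0088, 0.2515]]
[ 0.5171 -0.0212  0.237 ]
[ 0.5483 -0.0212  0.237 ]
[ 0.5325 -0.0095  0.237 ]
[ 0.5325 -0.0334  0.237 ]
251 [223, 230, 224] [220, 228, 222] [ 0.5207 -0.1851  0.    ]
252 [228, 233, 231] [224, 232, 226] [ 0.5207 -0.1863  0.0014]
253 [251, 255, 252] [252, 255, 252] [ 0.5206 -0.1895 -0.001 ]
254 [50, 50, 54] [50, 51, 55] [ 0.5253 -0.0796  0.2161]
255 [44, 44, 52] [47, 47, 53] [ 0.5254 -0.0785  0.2202]
256 [70, 73, 77] [68, 71, 74] [ 0.5254 -0.0797  0.2201]
257 [79, 77, 87] [82, 80, 89] [ 0.5254 -0.0804  0.2207]
258 [87, 91, 97] [84, 86, 98] [ 0.5254 -0.0803  0.2228]
259 [102, 104, 116] [97, 103, 112] [ 0.5254 -0.0819  0.2218]
260 [98, 104, 115] [99, 101, 111] [ 0.5254 -0.082   0.2235]
261 [103, 107, 116] [103, 103, 113] [ 0.5254 -0.0834  0.2229]
262 [93, 94, 103] [97, 97, 106] [ 0.5254 -0.0848  0.2223]
263 [84, 86, 94] [79, 84, 91] [ 0.5254 -0.0857  0.2226]
264 [95, 99, 103] [92, 98, 103] [ 0.5253 -0.0878  0.2206]
265 [240, 248, 237] [237, 241, 237] [ 5.206e-01 -2.125e-01 -4.000e-04]
266 [224, 228, 224] [228, 233, 229] [ 5.205e-01 -2.144e-01 -2.000e-04]
[[152 149 141 139 139 140 139 140 139 139 139 140]
 [154 139 119 108 107 108 107 106 106 106 106 105]
 [110  95  76  68  78  89  85  71  63  61  61  61]
 [ 78  69  60  70 103 127 120  87  60  53  54  53]
 [ 76  74  71  83 119 145 137 104  75  70  68  69]
 [ 81  80  81  90 122 147 140 108  85  78  79  78]
 [ 87  88  87  94 124 147 139 111  92  87  87  87]
 [ 88  89  88  95 125 146 135 108  93  89  89  89]
 [ 73  73  75  87 122 144 131  99  79  75  74  75]
 [ 70  70  71  83 115 135 123  92  73  70  70  71]
 [ 73  72  71  77  95 104  96  80  73  72  73  73]
 [ 86  85  85  85  90  91  88  86  85  85  86  85]
 [112 112 111 111 110 111 111 110 110 112 112 112]]
```

```bash
python3 -m pendant '[[[-0.008,0.0015,0,0,0,0,1],[0,0,0.022,0,0,0,1],[0,0,0.022,0,0,0,1],[0,0,0.022,0,0,0,1],[0,0,0.022,0,0,0,1],[0,0,0.021,0,0,0,0.7],[0,0,0,0,0,0,0.6],[0,0,0,0,0,0,0.5]]]' 40; python3 -m pendant '[[[0,0,0,0,0,0,0.4],[0,0,0,0,0,0,0.3],[0,0,0,0,0,0,0.2],[0,0,0,0,0,0,0.2],[0,0,0,0,0,0,0.2]]]' 40
```

```text
t: 4.25
tcp_pos: [0.5293, -0.0241, 0.2313]
tool_rot: [0.708, 0.706, -0.0, -0.0]
force: [-0.4, -1.2, -0.3]
finger_gap: 0.515
gripper_force: 0.0
t: 4.75
tcp_pos: [0.5298, -0.0227, 0.2315]
tool_rot: [0.707, 0.707, 0.0, 0.0]
force: [0.1, 0.2, -0.6]
finger_gap: 0.198
gripper_force: 0.0
```

```bash
python3 - <<'E'
from h import *
import pickle
s=eyes.snapshot("wrist"); save(s,"w2.png",1.5); pickle.dump(s,open("w2.pkl","wb")); print(monitor.sense())
E
```

```text
{'t': 4.8, 'q': array([-2.53658305e-01,  3.71063435e-01,  1.64218124e+00, -2.37846651e-05,
        1.12810121e+00, -2.53414606e-01]), 'qd': array([ 0.00078912,  0.00239963,  0.00026765,  0.00053213, -0.00020922,
        0.00114371]), 'tau': array([-1.96287408e-02, -3.61306679e+01, -1.70888221e+01, -1.44036370e-03,
       -9.35186181e-04,  2.03984337e-05]), 'tcp_pos': array([ 0.52968544, -0.02265471,  0.23136154]), 'tool_rot': array([7.07189330e-01, 7.07024212e-01, 5.33111947e-05, 1.11791036e-04]), 'force': array([ 0.66619411,  0.72651505, -0.20430986]), 'ft_torque': array([0.0395175 , 0.00516048, 0.02022908]), 'gripper_force': 0.0, 'finger_gap': 0.20081562315668092}
```

View pics/w2.png

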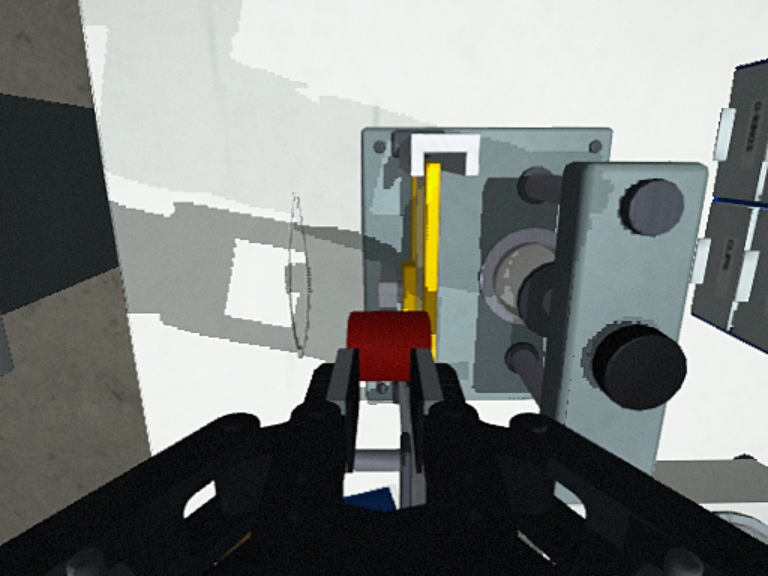

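The pads straddle the knob at (388,345), with pads at (345,400) and (430,400), but show no grip force. I'll check their real gap and heights by depth.

```bash
python3 - <<'E'
from h import *
import pickle
s=pickle.load(open("w2.pkl","rb"));p=np.asarray(s["pixels"]).astype(int)
for v in (220,228,236,242,250,258,266,276,290,305):
    print(v,[(u,dep(s,u,v).round(3).tolist(),int(p[v,u].sum())) for u in (226,232,236,240,258,274,278,282,288)])
e,w=att(s).T@(np.array([.5297,-.0227,.2314])-s["eye"]),0
K=np.array(s["intrinsics"]);print("tcp px",K@(e/e[2]))
E
```

```text
220 [(226, [0.489, -0.105, 0.0], 480), (232, [0.518, -0.01, 0.246], 75), (236, [0.52, -0.01, 0.246], 83), (240, [0.523, -0.01, 0.246], 123), (258, [0.532, -0.01, 0.246], 94), (274, [0.54, -0.01, 0.246], 108), (278, [0.542, -0.01, 0.247], 98), (282, [0.545, -0.009, 0.247], 111), (288, [0.559, -0.05, 0.143], 222)]
228 [(226, [0.489, -0.117, 0.001], 469), (232, [0.518, -0.013, 0.249], 86), (236, [0.521, -0.013, 0.249], 117), (240, [0.523, -0.013, 0.249], 125), (258, [0.532, -0.013, 0.249], 131), (274, [0.54, -0.013, 0.249], 118), (278, [0.542, -0.013, 0.25], 117), (282, [0.544, -0.013, 0.249], 117), (288, [0.56, -0.058, 0.141], 412)]
236 [(226, [0.517, -0.011, 0.265], 176), (232, [0.52, -0.011, 0.264], 186), (236, [0.521, -0.011, 0.263], 27), (240, [0.523, -0.017, 0.25], 135), (258, [0.532, -0.017, 0.249], 118), (274, [0.54, -0.013, 0.259], 27), (278, [0.541, -0.011, 0.264], 161), (282, [0.543, -0.011, 0.264], 164), (288, [0.56, -0.065, 0.142], 437)]
242 [(226, [0.517, -0.011, 0.271], 179), (232, [0.52, -0.011, 0.269], 187), (236, [0.522, -0.011, 0.27], 19), (240, [0.523, -0.02, 0.251],
[... 1447 characters left out ...]
, 0.301], 35)]
290 [(226, [0.521, -0.011, 0.308], 49), (232, [0.521, -0.022, 0.292], 65), (236, [0.523, -0.025, 0.286], 0), (240, [0.507, -0.215, 0.001], 725), (258, [0.534, -0.216, 0.001], 725), (274, [0.551, -0.148, 0.102], 206), (278, [0.54, -0.022, 0.292], 62), (282, [0.541, -0.02, 0.295], 53), (288, [0.541, -0.01, 0.31], 36)]
305 [(226, [0.521, -0.013, 0.313], 41), (232, [0.521, -0.028, 0.293], 60), (236, [0.523, -0.031, 0.288], 221), (240, [0.52, -0.08, 0.221], 315), (258, [0.532, -0.081, 0.221], 275), (274, [0.548, -0.138, 0.142], 178), (278, [0.54, -0.028, 0.293], 48), (282, [0.541, -0.026, 0.296], 25), (288, [0.54, -0.005, 0.324], 34)]
tcp px [253.89133003 231.56964854   1.        ]
```

Depth shows that the fingertips are really at z ≈ 0.26, just above the knob top (0.25). So the true tips are about 40 mm higher than the nominal figure. I'll reopen, go down by camera-relative distance, and look at the depth again.

```bash
python3 -m pendant '[[[0,0,0,0,0,0,0.7],[0,0,0,0,0,0,0.7],[0,0,0,0,0,0,0.7],[0,0,0,0,0,0,0.7],[0,0,0,0,0,0,0.7],[0,0,0.01,0,0,0,0.7],[0,0,0.01,0,0,0,0.7],[0,0,0.01,0,0,0,0.7],[0,0,0.01,0,0,0,0.7],[0,0,0,0,0,0,0.7]]]' 40; python3 - <<'E'
from h import *
import pickle
s=eyes.snapshot("wrist"); save(s,"w3.png",1.5); pickle.dump(s,open("w3.pkl","wb")); print(s["eye"])
E
```

```text
t: 5.8
tcp_pos: [0.5285, -0.0225, 0.1976]
tool_rot: [0.707, 0.707, -0.001, -0.001]
force: [-0.3, -0.4, 0.5]
finger_gap: 0.695
gripper_force: 0.0
[0.53043239 0.04877229 0.36370001]
```

View pics/w3.png

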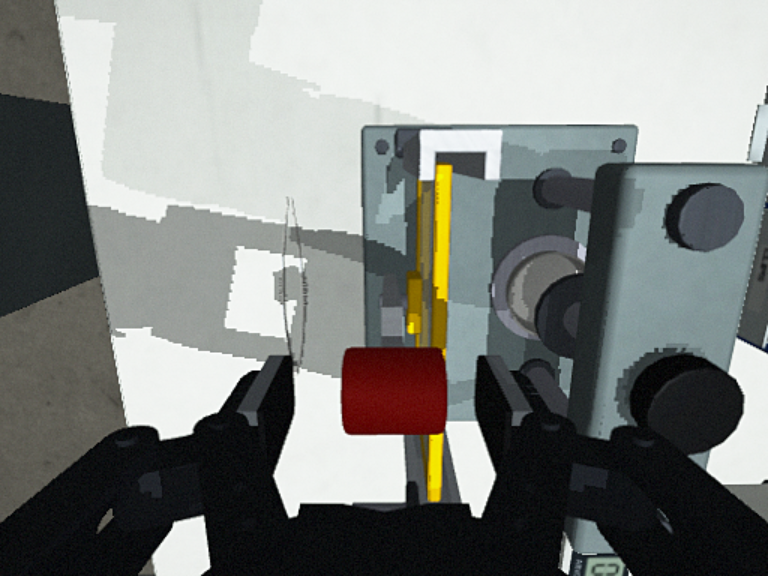

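The pads at (285,400) and (490,400) now stand either side of the knob, at about its height. I'll go 10 mm lower and 2.5 mm toward +x, then close.

```bash
python3 -m pendant '[[[0,0.003,0.0065,0,0,0,0.7],[0,0,0.0065,0,0,0,0.6],[0,0,0,0,0,0,0.5],[0,0,0,0,0,0,0.4],[0,0,0,0,0,0,0.3],[0,0,0,0,0,0,0.2],[0,0,0,0,0,0,0.1],[0,0,0,0,0,0,0.1],[0,0,0,0,0,0,0.1]]]' 40; python3 - <<'E'
from h import *
import pickle
s=eyes.snapshot("wrist"); pickle.dump(s,open("w4.pkl","wb"))
for v in (215,225,235,240,245,250,255,260):
    print(v,[(u,dep(s,u,v).round(3).tolist()) for u in (216,222,258,294,300)])
E
```

```text
t: 6.75
tcp_pos: [0.5315, -0.0227, 0.189]
tool_rot: [0.707, 0.707, -0.0, -0.0]
force: [-3.3, 0.3, 3.0]
finger_gap: 0.351
gripper_force: 40.2
215 [(216, [0.483, -0.081, 0.001]), (222, [0.49, -0.082, -0.001]), (258, [0.534, -0.008, 0.202]), (294, [0.561, -0.03, 0.142]), (300, [0.584, -0.076, 0.016])]
225 [(216, [0.483, -0.096, -0.001]), (222, [0.49, -0.095, 0.0]), (258, [0.534, -0.013, 0.202]), (294, [0.561, -0.038, 0.141]), (300, [0.584, -0.087, 0.019])]
235 [(216, [0.514, -0.011, 0.219]), (222, [0.517, -0.011, 0.221]), (258, [0.534, -0.013, 0.215]), (294, [0.551, -0.011, 0.22]), (300, [0.554, -0.011, 0.219])]
240 [(216, [0.515, -0.011, 0.227]), (222, [0.518, -0.007, 0.234]), (258, [0.534, -0.007, 0.235]), (294, [0.55, -0.011, 0.225]), (300, [0.553, -0.011, 0.225])]
245 [(216, [0.515, -0.011, 0.23]), (222, [0.519, -0.007, 0.24]), (258, [0.534, -0.006, 0.241]), (294, [0.55, -0.011, 0.23]), (300, [0.552, -0.011, 0.231])]
250 [(216, [0.516, -0.011, 0.236]), (222, [0.519, -0.008, 0.242]), (258, [0.534, -0.008, 0.243]), (294, [0.549, -0.011, 0.235]), (300, [0.552, -0.011, 0.236])]
255 [(216, [0.516, -0.011, 0.241]), (222, [0.519, -0.009, 0.245]), (258, [0.534, -0.009, 0.244]), (294, [0.548, -0.011, 0.241]), (300, [0.551, -0.012, 0.239])]
260 [(216, [0.517, -0.011, 0.244]), (222, [0.52, -0.01, 0.247]), (258, [0.534, -0.009, 0.248]), (294, [0.548, -0.011, 0.245]), (300, [0.551, -0.011, 0.244])]
```

Gripped at 29.8 mm, which is the knob's length. Lift 74 mm.

```bash
python3 -m pendant '[[[0,0,-0.005,0,0,0,0.1],[0,0,-0.0075,0,0,0,0.1],[0,0,-0.008,0,0,0,0.1],[0,0,-0.008,0,0,0,0.1],[0,0,-0.008,0,0,0,0.1],[0,0,-0.008,0,0,0,0.1],[0,0,-0.008,0,0,0,0.1],[0,0,-0.008,0,0,0,0.1],[0,0,-0.008,0,0,0,0.1],[0,0,-0.008,0,0,0,0.1],[0,0,-0.008,0,0,0,0.1],[0,0,-0.008,0,0,0,0.1],[0,0,0,0,0,0,0.1],[0,0,0,0,0,0,0.1]]]'; python3 - <<'E'
from h import *
import pickle
s=eyes.snapshot("scene"); pickle.dump(s,open("s2.pkl","wb"))
B=np.asarray(s["pixels"])[110:240,200:330]
cv2.imwrite("pics/s2.png",cv2.resize(B[:,:,::-1],(585,585),interpolation=cv2.INTER_CUBIC))
s=eyes.snapshot("wrist"); pickle.dump(s,open("w5.pkl","wb"));p=np.asarray(s["pixels"]).astype(int)
y=(p[...,0]>180)&(p[...,1]>140)&(p[...,2]<90); vs,us=np.nonzero(y)
Z=np.array([dep(s,u,v) for u,v in zip(us,vs)]); print("yellow",np.percentile(Z,[5,25,50,75,95],axis=0).round(4).tolist())
E
```

```text
t: 8.2
tcp_pos: [0.5316, -0.0227, 0.2633]
tool_rot: [0.707, 0.707, -0.0, -0.0]
force: [-5.4, -0.8, -5.8]
finger_gap: 0.345
gripper_force: 40.7
yellow [[0.5486, -0.1301, 0.1412], [0.5553, -0.0623, 0.2154], [0.5573, 0.0032, 0.216], [0.5592, 0.0258, 0.2165], [0.5609, 0.0418, 0.2173]]
```

View pics/s2.png

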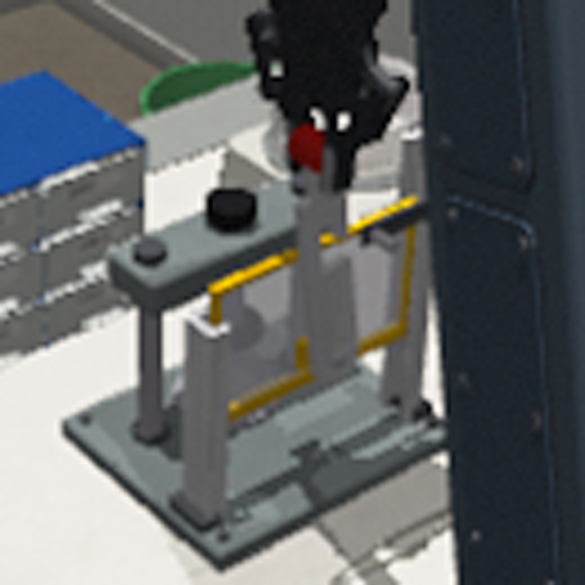

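The guard is up 74 mm (yellow edge at z 0.216), with the bar to the left of the peg (about (375,235) in the crop). Swing right along the arc as far as θ ≈ 0.2, then check forces.

```bash
python3 -m pendant '[[[-0.0121,0,-0.0012,0,0,0,0.1],[-0.0121,0,-0.0013,0,0,0,0.1],[-0.0115,0,0,0,0,0,0.1],[-0.0115,0,0,0,0,0,0.1],[-0.0115,0,0.001,0,0,0,0.1],[-0.0115,0,0.0014,0,0,0,0.1],[-0.006,0,0.001,0,0,0,0.1],[-0.0055,0,0.001,0,0,0,0.1],[0,0,0,0,0,0,0.1],[0,0,0,0,0,0,0.1]]]'
```

```text
t: 9.3
tcp_pos: [0.5319, -0.0881, 0.2611]
tool_rot: [0.707, 0.707, 0.0, -0.0]
force: [-3.1, 2.7, -5.4]
finger_gap: 0.342
gripper_force: 40.1
```

```bash
python3 -m pendant '[[[-0.0056,0,0.0012,0,0,0,0.1],[-0.0056,0,0.0013,0,0,0,0.1],[-0.0056,0,0.0016,0,0,0,0.1],[-0.0055,0,0.0016,0,0,0,0.1],[-0.0055,0,0.0018,0,0,0,0.1],[-0.0054,0,0.0018,0,0,0,0.1],[-0.003,0,0.001,0,0,0,0.1],[0,0,0,0,0,0,0.1],[0,0,0,0,0,0,0.1]]]'; python3 - <<'E'
from h import *
import pickle
s=eyes.snapshot("wrist"); pickle.dump(s,open("w6.pkl","wb"));save(s,"w6.png",1.5);p=np.asarray(s["pixels"]).astype(int)
y=(p[...,0]>150)&(p[...,1]>110)&(p[...,2]<90); vs,us=np.nonzero(y)
Z=np.array([dep(s,u,v) for u,v in zip(us,vs)]); print("yellow",np.percentile(Z,[5,25,50,75,95],axis=0).round(4).tolist())
m=(p[...,0]>70)&(p[...,1]<40)&(p[...,2]<40); m[:150]=0; vs,us=np.nonzero(m)
Z=np.array([dep(s,u,v) for u,v in zip(us,vs)]); print("red",len(us),np.percentile(Z,[5,50,95],axis=0).round(4).tolist())
E
```

```text
t: 10.2
tcp_pos: [0.532, -0.1165, 0.2529]
tool_rot: [0.707, 0.707, 0.0, -0.0]
force: [-3.4, 3.8, -6.7]
finger_gap: 0.345
gripper_force: 39.9
yellow [[0.5473, -0.0999, 0.1079], [0.5546, -0.0657, 0.2134], [0.5568, -0.0419, 0.2143], [0.5591, -0.0123, 0.2149], [0.561, 0.0109, 0.2157]]
red 4053 [[0.5201, -0.1181, 0.3055], [0.5332, -0.1066, 0.3127], [0.546, -0.0997, 0.3147]]
```

View pics/w6.png

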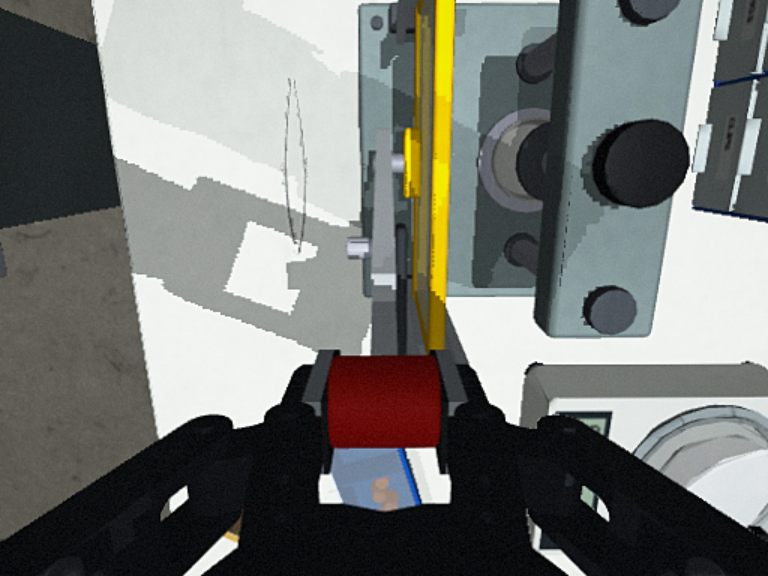

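The peg tip shows through the bar at (357,247) and the knob gives a lean of about 0.367 rad, so the peg is in the mouth. Lower along the pocket.

```bash
python3 -m pendant '[[[0.0024,0,0.0029,0,0,0,0.1],[0.0024,0,0.0029,0,0,0,0.1],[0.0021,0,0.003,0,0,0,0.1],[0.0021,0,0.003,0,0,0,0.1],[0.0019,0,0.0031,0,0,0,0.1],[0.0019,0,0.0031,0,0,0,0.1],[0,0,0,0,0,0,0.1],[0,0,0,0,0,0,0.1]]]'; python3 -m pendant '[[[0.0013,0,0.0026,0,0,0,0.1],[0.0013,0,0.0026,0,0,0,0.1],[0,0,0,0,0,0,0.1],[0,0,0,0,0,0,0.1]]]'
```

```text
t: 11.05
tcp_pos: [0.5321, -0.1073, 0.2386]
tool_rot: [0.707, 0.707, -0.0, 0.0]
force: [-3.9, -0.5, -6.6]
finger_gap: 0.345
gripper_force: 40.0
t: 11.45
tcp_pos: [0.5321, -0.1056, 0.2354]
tool_rot: [0.707, 0.707, -0.0, 0.001]
force: [-6.1, -1.6, -2.5]
finger_gap: 0.349
gripper_force: 40.5
```

```bash
python3 -m pendant '[[[0.0003,0,0.0013,0,0,0,0.1],[0,0,0.0013,0,0,0,0.1],[0,0,0,0,0,0,0.1],[0,0,0,0,0,0,0.1]]]'; python3 - <<'E'
from h import *
import pickle
s=eyes.snapshot("wrist"); pickle.dump(s,open("w7.pkl","wb"));p=np.asarray(s["pixels"]).astype(int)
y=(p[...,0]>150)&(p[...,1]>110)&(p[...,2]<90); vs,us=np.nonzero(y)
Z=np.array([dep(s,u,v) for u,v in zip(us,vs)]); print("yellow",np.percentile(Z,[25,50,75,95],axis=0).round(4).tolist())
E
```

```text
t: 11.85
tcp_pos: [0.5323, -0.1061, 0.235]
tool_rot: [0.707, 0.707, -0.001, 0.002]
force: [-7.9, -3.3, 6.2]
finger_gap: 0.346
gripper_force: 41.5
yellow [[0.5545, -0.0566, 0.1916], [0.5567, -0.0331, 0.1926], [0.559, -0.0014, 0.1932], [0.561, 0.0215, 0.194]]
```

Seated: the arm now pushes down with +6 N, the guard's lower edge is ≈ 71 mm and the lean ≈ 0.3 rad. I'll relax the push, release gently and check.

```bash
python3 -m pendant '[[[0,0,-0.001,0,0,0,0.1],[0,0,0,0,0,0,0.36],[0,0,0,0,0,0,0.4],[0,0,0,0,0,0,0.5],[0,0,0,0,0,0,0.6],[0,0,0,0,0,0,0.65],[0,0,0,0,0,0,0.65]]]' 20; python3 - <<'E'
from h import *
s=eyes.snapshot("wrist");p=np.asarray(s["pixels"]).astype(int)
y=(p[...,0]>150)&(p[...,1]>110)&(p[...,2]<90); vs,us=np.nonzero(y)
Z=np.array([dep(s,u,v) for u,v in zip(us,vs)]); print("yellow",np.percentile(Z,[25,50,75],axis=0).round(4).tolist())
m=(p[...,0]>70)&(p[...,1]<40)&(p[...,2]<40); m[:150]=0; vs,us=np.nonzero(m)
Z=np.array([dep(s,u,v) for u,v in zip(us,vs)]); print("red",len(us),np.percentile(Z,[5,50,95],axis=0).round(4).tolist())
E
```

```text
t: 12.6
tcp_pos: [0.5327, -0.1045, 0.2334]
tool_rot: [0.707, 0.707, 0.0, 0.001]
force: [0.1, -0.3, 0.4]
finger_gap: 0.651
gripper_force: 0.0
yellow [[0.5545, -0.059, 0.1917], [0.5568, -0.0346, 0.1928], [0.5591, -0.0024, 0.1934]]
red 4189 [[0.5201, -0.1072, 0.2876], [0.5331, -0.0954, 0.2949], [0.546, -0.0885, 0.297]]
```

The guard hangs by itself (top edge unchanged at 0.193) and the fingers carry no force. Next: retreat straight up and check again.

```bash
python3 -m pendant '[[[0,0,-0.01,0,0,0,0.65],[0,0,-0.015,0,0,0,0.65],[0,0,-0.02,0,0,0,0.65],[0,0,-0.025,0,0,0,0.65],[0,0,-0.025,0,0,0,0.65],[0,0,-0.02,0,0,0,0.65],[0,0,0,0,0,0,0.65],[0,0,0,0,0,0,0.65],[0,0,0,0,0,0,0.65]]]'; python3 - <<'E'
from h import *
s=eyes.snapshot("wrist");save(s,"w9.png",1.5);p=np.asarray(s["pixels"]).astype(int)
y=(p[...,0]>150)&(p[...,1]>110)&(p[...,2]<90); vs,us=np.nonzero(y)
Z=np.array([dep(s,u,v) for u,v in zip(us,vs)]); print("yellow",np.percentile(Z,[25,50,75],axis=0).round(4).tolist())
m=(p[...,0]>70)&(p[...,1]<40)&(p[...,2]<40); m[:150]=0; vs,us=np.nonzero(m)
Z=np.array([dep(s,u,v) for u,v in zip(us,vs)]); print("red",len(us),np.percentile(Z,[5,50,95],axis=0).round(4).tolist())
E
```

```text
t: 13.55
tcp_pos: [0.5314, -0.1042, 0.3244]
tool_rot: [0.707, 0.707, -0.0, -0.001]
force: [-0.4, 0.4, -0.1]
finger_gap: 0.655
gripper_force: 0.0
yellow [[0.5543, -0.0686, 0.1914], [0.5567, -0.0352, 0.1927], [0.559, 0.0057, 0.1934]]
red 1374 [[0.5199, -0.109, 0.2894], [0.5332, -0.0975, 0.2951], [0.546, -0.0893, 0.297]]
```

View pics/w9.png

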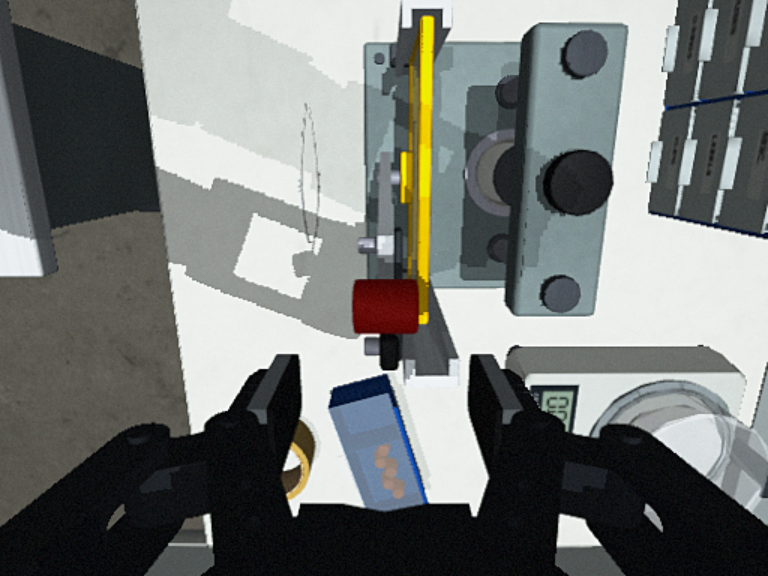

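The guard hangs with the peg through the bar at (370,245), the knob free at (386,306), and the fingers clear. The lean is about 0.29 rad and the lower edge is about 71 mm above the bench.

```bash
python3 -c "
from station import job
print(job.sign_off())"
```

```text
the job is handed in; nothing more can be done
None
```

I've handed the job in: the guard hangs still on the peg with its lower edge about 71 mm above the bench and the bar leaning about 0.29 rad right; the robot is clear, and I saw nothing else disturbed.

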